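Fit the sound spring buffer

TASK

Only one of the three spring buffers in the wooden rack is still good. Press their plungers straight down by about 8 mm, until the yellow just vanishes, and feel the resistance: about 10 N is sound, under 6 N is tired, and one that pushes back with well over 10 N before it is down has hardened, so stop there; press no plunger deeper than 11 mm or with more than 20 N. When you have pressed the sound one to this depth, take it by its sleeve and seat it fully, upright, in the hole of the blue mounting plate, and leave the other two seated in the rack.

Things in the scene. Friction and masses are not known exactly. Their poses are not given: they have to be found in the camera images.
- buffer_1: one of three look-alike spring buffers upright in the rack, 0.12 to 0.26 kg: aluminium sleeve 36 mm across with two dark bands; steel spigot below, 20 mm across, 14 mm long, tapered foot; plunger on top, 27 mm across, 20 mm tall. Origin at the spigot's bottom, z up: sleeve (grip here) from z = 14 to 54 mm, top of the free plunger at 74 mm. One is sound, one tired, one hardened; which is which is unknown
- buffer_1_cap (a joint): how far buffer_1's plunger is pressed down into its sleeve, m: 0 free, 0.013 hard stop; springs back. Black, its lowest 8 mm yellow: at 0.008 the yellow has just vanished. Resistance: sound about 5 N at 3 mm, 10 N (9 to 12) at 8 mm; tired about 2 N at 3 mm, 4 N at 8 mm; hardened 10 N at under 2 mm, over 20 N at 4 mm
- buffer_2: one of three look-alike spring buffers upright in the rack, 0.12 to 0.26 kg: aluminium sleeve 36 mm across with two dark bands; steel spigot below, 20 mm across, 14 mm long, tapered foot; plunger on top, 27 mm across, 20 mm tall. Origin at the spigot's bottom, z up: sleeve (grip here) from z = 14 to 54 mm, top of the free plunger at 74 mm. One is sound, one tired, one hardened; which is which is unknown
- buffer_2_cap (a joint): how far buffer_2's plunger is pressed down into its sleeve, m: 0 free, 0.013 hard stop; springs back. Black, its lowest 8 mm yellow: at 0.008 the yellow has just vanished. Resistance: sound about 5 N at 3 mm, 10 N (9 to 12) at 8 mm; tired about 2 N at 3 mm, 4 N at 8 mm; hardened 10 N at under 2 mm, over 20 N at 4 mm
- buffer_3: one of three look-alike spring buffers upright in the rack, 0.12 to 0.26 kg: aluminium sleeve 36 mm across with two dark bands; steel spigot below, 20 mm across, 14 mm long, tapered foot; plunger on top, 27 mm across, 20 mm tall. Origin at the spigot's bottom, z up: sleeve (grip here) from z = 14 to 54 mm, top of the free plunger at 74 mm. One is sound, one tired, one hardened; which is which is unknown
- buffer_3_cap (a joint): how far buffer_3's plunger is pressed down into its sleeve, m: 0 free, 0.013 hard stop; springs back. Black, its lowest 8 mm yellow: at 0.008 the yellow has just vanished. Resistance: sound about 5 N at 3 mm, 10 N (9 to 12) at 8 mm; tired about 2 N at 3 mm, 4 N at 8 mm; hardened 10 N at under 2 mm, over 20 N at 4 mm
- rack: pale wooden rack, fixed, 70 x 232 x 20 mm (x, y, z), origin at the centre of its underside; three holes 22 mm wide and 17 mm deep in its top at y = -78, 0 and 78 mm. The buffers stand in them with their sleeves resting on the top, z = 20 mm.
- bracket: blue mounting plate, fixed, 90 x 90 x 20 mm, origin at the centre of its underside; one hole in the middle of its top and a bolt head (16 mm wide, 7 mm high) at each corner, 34 mm from the middle along x and y
- bracket_hole (a point): mouth of the hole in the blue plate, at its top face: 21.6 mm wide with a 2 mm chamfer, 17 mm deep; a seated buffer's sleeve rests on the top face and its origin lies 14 mm below this point
Not all that is in view belongs to the job. Leave any red look-alike of the buffer_1 alone.

How it is judged:
By the outcome, as a careful person would: the job done as asked, in the order asked, and still so for the second after the job is handed in, with the robot touching nothing.
It also fails if it takes over 61 s, if anything falls off the work surface, if the arm or the gripper's body presses on something with over 40 N, if the wrist force passes 120 N, or if a joint passes its speed limit or range.

ROBOT

A 7-joint arm with a two-finger parallel gripper is mounted at the origin on a cart in front of the work surface, level with it; the furniture and walls round the work are solid. World frame = base frame: x ahead of the robot, y to its left, z up, the work surface at z = 0. Lengths are in mm, angles in rad, forces in N, time in s.
With the tool pointing down it reaches from about 400 to 875 mm from the base axis. Payload 4.4 kg.
Tool frame: the origin (TCP) lies at the very end of the fingers, on their centre line; the grasp point (between the pads) lies 19 mm behind it; z points along the fingers, y is the direction in which the jaws open and shut (so a half turn about z gives the same grasp; the last joint's range is limited). The gripper opens to 85 mm and grips with 20 to 120 N. Pads are 22 mm wide; open, the fingers measure 114 mm over their backs; the gripper's body (76 mm by 85 mm) begins 54 mm behind the grasp point. The pads swing forward as they close: fully open they stand 13 mm farther back than shut.
Start: joints at [1.243, 0.628, 0.038, 1.517, -0.027, 0.996, -0.02], TCP at [168.26, -627.858, 231.313] pointing down, gripper open.
Joint ranges: [-3.06, 3.06], [-0.37, 2.12], [-1.25, 1.32], [0.18, 2.47], [-1.1, 4.24], [0.23, 1.98], [-2.94, 2.94]. Speed limits (rad/s): [2.57, 2.57, 3.14, 3.14, 3.14, 3.14, 3.14].

INTERFACE

Orientations are given as [roll, pitch, yaw] about the fixed x, y, z axes, in that order (R = Rz(yaw) Ry(pitch) Rx(roll)).
In Python, from cell import ctrl gives the robot as it stands.
- The arm moves only by the shell command python3 -m crank 'ROWS' [OPENING]. ROWS is JSON, a list that holds one entry, the list of rows, each a list of 6 numbers: the shift along the tool's x, y, z in units of 30 mm (1.0 is 30 mm), then the turn, a rotation vector about the tool's x, y, z in units of 6 degrees (1.0 is 6 degrees). In form: [[[tx, ty, tz, rx, ry, rz], ...]]. A call has 1 to 12 rows; each row shifts and turns the pose as measured when the row begins, along the tool's axes as they then stand; what a row does not reach is not made up. A row lasts 1/12 s, in which the tool goes at most 41.7 mm and 7.16 degrees, less where a joint would pass 70% of its speed; a pose out of reach is approached as far as the arm can. A call is refused whole if a number of a shift passes 1 or a number of a turn 1, either way. A call with a gripper value outside its range is refused whole. OPENING is the gripper command: -1 is fully open, 1 is shut, values between are in proportion, set as the call begins (- or left out, the last holds). The fingers move at their own pace and stop on an object; the grip force is fixed at half the most. Time passes only in rows, so rows that do not move let the fingers close. It gives the time, the measured TCP pose, the force and the opening at its end, in the units of the state.
- ctrl.read_state(): the state, without advancing time (a new reading comes with each control period).
- ctrl.get_image(name): name is "scene" or "side" or "wrist"; returns a dict with "color" (400x640x3 uint8, red, green, blue), "depth" (400x640 float32, mm along the optical axis (not along the pixel's ray), 0 where there is no reading), "camera_matrix" (3x3 intrinsics, pixels), "k1" (the pictures are not rectified: a ray, as slopes to the right and down, at radius r is drawn at 1 + k1 r^2 times it, then the intrinsics apply), "R" (3x3) and "t" (3): a world point X has camera coordinates R X + t. Camera axes: x right, y down, z forward; pixel columns grow to the right and rows downward; lengths in mm; the calibration is good to about 2 mm. A picture is of the moment at which its call begins.
- ctrl.finish_job(): hands the job in, once; it reports no verdict.
Trained networks look in a picture, given as the dict that the camera call returned (one of the last four; its "shot" number tells which), for a name from the list of things; names that differ only in an ending like _2 or _b are one class to them, and where a whole thing is asked for, a point or a joint stands for the part that bears it (a point fixed in the world has none). Each returns a list of dicts, best first, with "conf" (0 to 1); they miss things now and then, are a little off and sometimes report something else, mostly with a low value. They report only what shows in the picture. A call takes as long as a camera call. They do not tell look-alikes from the thing itself.
- ctrl.search_frame(query, picture): "extent" ([centre column, centre row, width, height] in pixels, round what is visible of it).
The state is a dict: "clock": time; "qpos": joint angles; "qd": joint speeds; "tau": joint torques, N m; "eef_pos": TCP position; "tool_rot": TCP orientation; "force": force on the tool from outside, world axes, zero at the start; "torque": the same for the moment, N m; "width": finger opening in mm.
Only numpy, scipy, OpenCV 4.12 (cv2) and the standard library are available. Lean on these libraries where they do the work, as an engineer would, in place of code of your own. Each camera call takes 0.05 s, during which the arm holds its last target. There are 200 camera calls.

## Working session

There is one attempt and no reset: what is moved stays moved. The work goes in short steps, Python scripts to look and compute and a shell command to move; the robot and the scene stay as the last step left them, time stands still between calls to the robot, and variables do not carry over. Pictures are saved under pics/ and viewed, about 8 in all and at most 12, crops included, and the job is handed in when it is done.

```bash
mkdir -p pics; ls; cat > h.py <<'E'
import numpy as np, cv2
from cell import ctrl
def ray(p,uv):
    K=p["camera_matrix"];d=np.array([(uv[0]-K[0,2])/K[0,0],(uv[1]-K[1,2])/K[1,1]]);s=d.copy()
    for _ in range(20): s=d/(1+p["k1"]*(s@s))
    return s
def at_depth(p,uv,z):
    s=ray(p,uv);return p["R"].T@(np.array([s[0]*z,s[1]*z,z])-p["t"])
def at_z(p,uv,h):
    s=ray(p,uv);d=p["R"].T@np.array([s[0],s[1],1.]);c=-p["R"].T@p["t"];return c+d*(h-c[2])/d[2]
def pts(p):
    v,u=np.mgrid[0:400,0:640];K=p["camera_matrix"]
    d=np.stack([(u-K[0,2])/K[0,0],(v-K[1,2])/K[1,1]],-1);s=d.copy()
    for _ in range(20): s=d/(1+p["k1"]*(s**2).sum(-1,keepdims=True))
    z=p["depth"][...,None];c=np.concatenate([s*z,z],-1);return (c-p["t"])@p["R"]
def save(p,n): cv2.imwrite("pics/"+n,cv2.cvtColor(p["color"],cv2.COLOR_RGB2BGR))
def rows():
    pass
E
python3 - <<'E'
from h import *
np.set_printoptions(precision=3,suppress=True)
print(ctrl.read_state())
out=[]
for n in("scene","side"):
    p=ctrl.get_image(n);out.append(p["color"]);
    print(n,p["k1"],-p["R"].T@p["t"],p["R"][2])
    for q in("buffer_1","rack","bracket"):
        for d in ctrl.search_frame(q,p)[:6]:
            e=d["extent"];u,v=int(e[0]),int(e[1]);z=p["depth"][v,u]
            print(q,round(d["conf"],2),np.round(e),at_depth(p,e[:2],z))
im=np.vstack(out);cv2.imwrite("pics/a.png",cv2.cvtColor(cv2.resize(im,(480,600),interpolation=cv2.INTER_AREA),cv2.COLOR_RGB2BGR))
E
```

```text
pics
{'clock': 0.0, 'qpos': array([ 1.243,  0.629,  0.038,  1.518, -0.027,  0.996, -0.02 ]), 'qd': array([-0.001,  0.002,  0.001,  0.   ,  0.002,  0.001,  0.001]), 'tau': array([  0.   , -56.34 ,   1.226, -19.344,   0.011,   0.01 ,  -0.   ]), 'eef_pos': array([ 168.076, -627.227,  230.364]), 'tool_rot': array([-3.14 ,  0.   ,  0.262]), 'force': array([-0.633, -0.199, -0.303]), 'torque': array([ 0.029, -0.028, -0.053]), 'width': 85.12132268047267}
scene -0.03991223583639834 [-177.784  476.712  425.241] [ 0.786 -0.456 -0.417]
buffer_1 0.71 [263. 213.  20.  36.] [501.663 210.591  60.494]
buffer_1 0.67 [297. 206.  17.  31.] [508.225 138.151  53.724]
buffer_1 0.56 [215. 235.  20.  43.] [494.581 305.046  44.235]
rack 0.69 [295. 227. 119.  54.] [488.923 152.385  19.436]
bracket 0.81 [391. 199.  56.  33.] [497.7   -83.247  19.755]
side -0.10780499877105597 [268.123 787.961 484.93 ] [ 0.284 -0.826 -0.487]
buffer_1 0.87 [307. 207.  19.  34.] [518.791 143.797  57.704]
buffer_1 0.74 [314. 190.  14.  26.] [529.083  70.296  56.188]
buffer_1 0.72 [275. 263.  19.  38.] [508.805 318.083  53.009]
buffer_1 0.57 [296. 229.  23.  36.] [510.831 223.421  58.303]
rack 0.59 [304. 227.  54.  68.] [498.468 211.755  57.493]
rack 0.41 [338. 176.  33.  30.] [519.581 -75.378  19.978]
bracket 0.94 [340. 175.  36.  29.] [514.73  -77.274  21.272]
```

View pics/a.png

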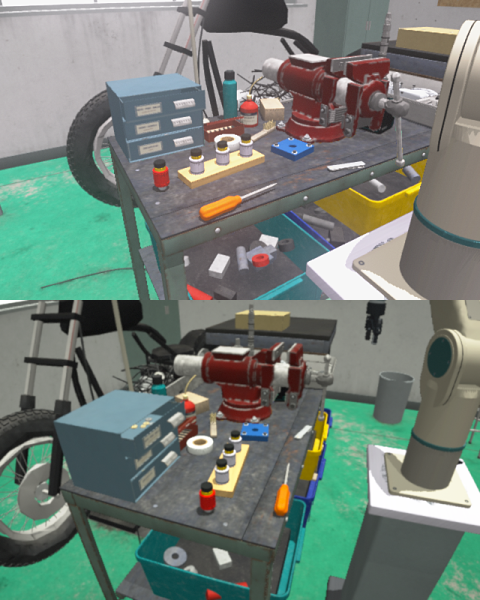

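The picture shows the rack with three buffers (silver sleeves, black/yellow plungers) at scene (263,213), (297,206) and a third nearer the vise at about (330,195). A red look-alike stands apart at scene (215,235), and the blue plate is at (391,199). The red one is the only thing that could be taken for a buffer. Next I measure.

```bash
python3 - <<'E'
from h import *
np.set_printoptions(precision=1,suppress=True)
for n,b in(("scene",(180,330,160,430)),("side",(150,310,250,380))):
    p=ctrl.get_image(n);P=pts(p);hsv=cv2.cvtColor(p["color"],cv2.COLOR_RGB2HSV)
    m0=np.zeros((400,640),bool);m0[b[0]-30:b[1],b[2]:b[3]]=1;m0&=p["depth"]>0
    H,S,V=[hsv[...,i].astype(int) for i in range(3)]
    x,y,z=P[...,0],P[...,1],P[...,2]
    inb=m0&(x>350)&(x<700)&(y>-200)&(y<400)
    wood=inb&(abs(z-20)<5)&(H>12)&(H<30)&(S>60)&(y>0)&(y<280)
    blue=inb&(abs(z-20)<5)&(H>100)&(H<125)&(S>120)&(y<0)&(y>-150)
    for nm,m in(("wood",wood),("blue",blue)):
        q=P[m][:,:2].astype(np.float32);print(n,nm,len(q),np.median(P[m],0),cv2.minAreaRect(q))
    top=inb&(z>56)&(z<85)&(V<110)&(S<110)&(x>450)&(x<570)&(y>20)&(y<270)
    k,lab,st,c=cv2.connectedComponentsWithStats(top.astype(np.uint8))
    for i in range(1,k):
        if st[i,4]>15: print(" plunger",c[i],st[i,4],np.median(P[lab==i],0),P[lab==i].min(0),P[lab==i].max(0))
    # obstacles height map
    if n=="scene":
        for X in range(350,800,50): print(X,[int(np.max(z[inb0])) if (inb0:=(p["depth"]>0)&(abs(x-X)<25)&(abs(y-Y)<25)).sum()>3 else -1 for Y in range(-300,401,50)])
    if n=="side":
        for X in range(350,800,50): print(X,[int(np.max(z[inb0])) if (inb0:=(p["depth"]>0)&(abs(x-X)<25)&(abs(y-Y)<25)).sum()>3 else -1 for Y in range(-300,401,50)])
E
```

```text
scene wood 1051 [510.1 146.8  20.2] ((506.947509765625, 148.8997344970703), (189.77513122558594, 390.1706237792969), 43.06037902832031)
scene blue 628 [512.6 -96.4  20.3] ((516.8723754882812, -97.03430938720703), (91.76974487304688, 94.75360870361328), 14.559041976928711)
 plunger [327.7 182.1] 107 [527.1  57.1  79.3] [519.7  42.   69.3] [544.   66.8  81.8]
 plunger [295.8 192.2] 102 [516.9 135.1  78.8] [509.9 121.5  68.8] [532.1 143.6  82.4]
 plunger [261.  202.7] 142 [506.8 210.6  78.8] [500.4 196.3  67.9] [525.6 220.6  81.9]
350 [186, 251, 10, 9, 9, 2, 2, 19, 19, 22, 29, 29, 2, 1, -1]
400 [267, 267, 266, 8, 9, 1, 2, 2, 2, 2, 2, 2, 2, 1, -1]
450 [267, 267, 266, 2, 27, 27, 2, 2, 2, 2, 2, 20, 1, 1, -1]
500 [267, 266, 266, 27, 22, 27, 21, 81, 81, 81, 81, 59, 75, 2, -1]
550 [108, 229, 209, 32, 28, 27, 23, 81, 81, 82, 80, 21, 74, 1, -1]
600 [241, 241, 236, 36, 2, 2, 25, 25, 2, 2, 2, 2, 2, 2, -1]
650 [241, 241, 241, 31, 35, 14, 25, 26, 185, 186, 186, 186, 186, 184, -1]
700 [241, 241, 240, 36, 36, 66, 67, 67, 192, 192, 192, 192, 190, 190, -1]
750 [0, 221, 206, 176, 164, 71, 20, 59, 192, 1
[... 460 characters left out ...]
146.7  82.6]
 plunger [294.9 216.2] 136 [515.  214.9  80.5] [503.5 196.6  71.7] [528.8 224.1  82.5]
350 [176, 257, 10, 10, 10, 3, 3, 18, 20, 21, 29, 29, 2, 2, -1]
400 [266, 266, 266, 9, 11, 3, 3, 13, 16, 2, 2, 2, 3, 2, -1]
450 [267, 267, 266, 3, 21, 27, 2, 2, 3, 3, 3, 3, 3, 3, -1]
500 [267, 266, 266, 28, 26, 29, 23, 81, 81, 82, 82, 60, 76, 3, -1]
550 [248, 250, 211, 33, 28, 29, 22, 82, 81, 82, 81, 56, 75, 3, -1]
600 [243, 243, 242, 37, 3, 2, 20, 26, 22, 4, 3, 2, 3, 3, -1]
650 [243, 243, 243, 37, 34, 15, 27, 27, 185, 186, 187, 187, 187, 186, -1]
700 [241, 243, 243, 35, 36, 69, 69, 70, 191, 192, 192, 192, 192, 193, -1]
750 [241, 241, 240, 174, 168, 70, 63, 63, 192, 192, 192, 192, 192, 192, -1]
```

```bash
python3 - <<'E'
from h import *
ps=[ctrl.get_image(n) for n in("scene","side")]
Q=np.vstack([pts(p)[p["depth"]>0] for p in ps])
print("Y",list(range(-800,-150,75)))
for X in range(100,850,75): print(X,[int(np.max(m)) if len(m:=Q[(abs(Q[:,0]-X)<38)&(abs(Q[:,1]-Y)<38)][:,2])>3 else -1 for Y in range(-800,-150,75)])
E
python3 -m crank '[[[0,0,-1,0,0,0],[0,0,-1,0,0,0],[0,0,-1,0,0,0],[0,0,-1,0,0,0],[0,0,-1,0,0,0],[0,0,-1,0,0,0],[0,0,-1,0,0,0]]]' 1
```

```text
Y [-800, -725, -650, -575, -500, -425, -350, -275, -200]
100 [-790, -788, 405, 399, -791, -792, -791, -793, -696]
175 [-792, 345, 412, 417, -793, -790, -791, -791, -695]
250 [-235, -791, -792, -791, -791, -104, -103, -262, -790]
325 [85, 85, 86, 0, 2, 2, 44, 258, 258]
400 [52, 55, 87, 3, 2, 3, 267, 267, 266]
475 [80, 66, 85, 3, 105, 87, 267, 267, 267]
550 [80, 59, 85, 2, 104, 39, 264, 265, 263]
625 [54, -1, 85, -1, -1, -1, 71, 243, 243]
700 [54, 365, -1, -1, -1, -1, -349, 243, 244]
775 [52, 352, -1, -1, 3, 4, 4, 227, 216]
clock: 1.18
eef_pos: [167.3, -623.9, 441.4]
tool_rot: [-3.122, 0.001, 0.262]
force: [-0.4, -1.1, -0.1]
width: 0.7
```

```bash
python3 -m crank '[[[1,-0.1,0,0,0,-0.45],[1,-0.1,0,0,0,-0.45],[1,-0.1,0,0,0,-0.45],[1,-0.1,0,0,0,-0.45],[1,-0.1,0,0,0,-0.45],[1,-0.1,0,0,0,-0.45],[1,-0.1,0,0,0,-0.45],[1,-0.1,0,0,0,-0.45],[1,-0.1,0,0,0,-0.45],[1,-0.1,0,0,0,-0.45],[1,-0.1,0,0,0,-0.45],[1,-0.1,0,0,0,-0.45]]]'
```

```text
clock: 2.18
eef_pos: [460.8, -416.9, 450.2]
tool_rot: [-3.141, 0.007, 0.834]
force: [0.1, -0.3, 0.3]
width: -0.2
```

```bash
python3 -m crank '[[[1,-0.1,0,0,0,-0.5],[1,-0.1,0,0,0,-0.5],[1,-0.1,0,0,0,-0.5],[1,-0.1,0,0,0,-0.5],[1,-0.1,0,0,0,-0.5],[1,-0.1,0,0,0,-0.5],[1,-0.1,0,0,0,-0.5],[1,-0.1,0,0,0,-0.5],[1,-0.1,0,0,0,-0.5],[1,-0.1,0,0,0,-0.5]]]'
```

```text
clock: 3.02
eef_pos: [580.4, -127.9, 447.5]
tool_rot: [-3.139, 0.006, 1.384]
force: [0.7, 0.0, -0.4]
width: 0.1
```

```bash
python3 -m crank '[[[0.88,-0.32,0.7,0,0,-0.43],[0.88,-0.32,0.7,0,0,-0.43],[0.88,-0.32,0.7,0,0,-0.43],[0.88,-0.32,0.7,0,0,-0.43],[0.88,-0.32,0.7,0,0,-0.43],[0.88,-0.32,0.7,0,0,-0.43],[0.88,-0.32,0.7,0,0,-0.43],[0,0,0,0,0,0]]]'
python3 - <<'E'
from h import *
np.set_printoptions(precision=1,suppress=True)
p=ctrl.get_image("wrist");save(p,"w1.png");s=ctrl.read_state();print(s["eef_pos"],s["tool_rot"],s["force"],-p["R"].T@p["t"],p["R"][2])
for q in("buffer_1","rack","bracket"):
    for d in ctrl.search_frame(q,p)[:6]:
        e=d["extent"];z=p["depth"][int(e[1]),int(e[0])];print(q,round(d["conf"],2),np.round(e),at_depth(p,e[:2],z))
E
```

```text
clock: 3.68
eef_pos: [519.6, 75.1, 296.1]
tool_rot: [3.136, 0.003, 1.728]
force: [-1.7, -0.0, 1.0]
width: -0.3
[521.9  72.5 297.6] [3.1 0.  1.7] [-0.5 -1.3 -0.5] [506.7 145.2 437.8] [ 0.  -0.3 -1. ]
buffer_1 0.92 [344.  31.  40.  45.] [515.  200.   80.4]
buffer_1 0.69 [342. 108.  37.  30.] [524.2 130.5  80.8]
buffer_1 0.66 [337. 177.  31.  38.] [530.8  61.4  79.1]
rack 0.56 [343. 102.  67. 205.] [524.6 136.4  79.9]
rack 0.22 [344.  27.  35.  32.] [514.  203.6  78.2]
bracket 0.84 [290. 271.  45.  58.] [495.2 -88.4  18.4]
```

View pics/w1.png

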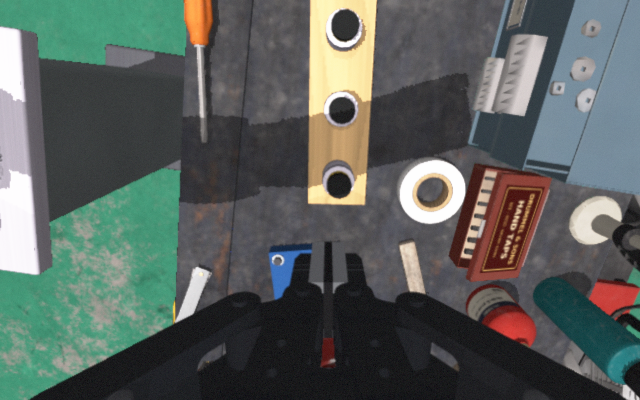

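The wrist picture shows the three black plunger tops on the pale rack at (344,28), (341,108) and (338,180), with the blue plate under the fingers at about (290,270). The red look-alike is out of view. Next I fit the plunger tops and the rack edges.

```bash
cat >> h.py <<'E'
def tops(p,h=80,tol=4):
    P=pts(p);z=P[...,2];m=((p["depth"]>0)&(abs(z-h)<tol)&(abs(P[...,0]-520)<60)&(P[...,1]>20)&(P[...,1]<250)).astype(np.uint8)
    m[230:]=0 if p["R"][2,2]<-.9 else m[230:]
    k,l,st,c=cv2.connectedComponentsWithStats(m);o=[]
    for i in range(1,k):
        if st[i,4]>40:
            q=P[l==i];o.append((c[i],st[i,4],q.mean(0),cv2.minEnclosingCircle(q[:,:2].astype(np.float32))))
    return o
E
python3 - <<'E'
from h import *
np.set_printoptions(precision=1,suppress=True)
p=ctrl.get_image("wrist")
for o in tops(p): print(o)
P=pts(p);hsv=cv2.cvtColor(p["color"],cv2.COLOR_RGB2HSV);H,S=hsv[...,0],hsv[...,1];z=P[...,2]
m=(abs(z-20)<5)&(H>12)&(H<30)&(S>50)&(abs(P[...,0]-520)<60)&(P[...,1]>0);m[230:]=0
print(cv2.minAreaRect(P[m][:,:2].astype(np.float32)),np.median(z[m]))
E
```

```text
(array([334.9,  14.4]), np.int32(713), array([514.4, 205.9,  79.2]), ((514.5266723632812, 206.1331024169922), 13.542533874511719))
(array([333.4, 100.7]), np.int32(549), array([524.4, 128.9,  79.2]), ((524.481201171875, 128.98768615722656), 13.13355827331543))
(array([331.8, 176.5]), np.int32(483), array([534.2,  52.5,  79.1]), ((534.5878295898438, 52.11342239379883), 13.374824523925781))
((525.0377197265625, 122.76004791259766), (70.37521362304688, 219.624267578125), 7.257447719573975) 19.327923868081825
```

```bash
python3 -m crank '[[[-0.1,0.044,0.95,0,0,0],[-0.1,0.044,0.95,0,0,0],[-0.1,0.044,0.95,0,0,0],[-0.1,0.044,0.95,0,0,0],[-0.1,0.044,0.95,0,0,0],[-0.1,0.044,0.95,0,0,0],[-0.1,0.044,0.8,0,0,0],[0,0,0,0,0,0],[0,0,0,0,0,0]]]'
python3 - <<'E'
from h import *
np.set_printoptions(precision=2,suppress=True)
for n in("scene","side","wrist"):
    p=ctrl.get_image(n);print(n)
    for o in tops(p,80,2.5): print(o[1],o[2],o[3])
    s=ctrl.read_state();print(s["eef_pos"],s["tool_rot"],s["force"])
E
```

```text
clock: 4.68
eef_pos: [559.9, 33.4, 107.3]
tool_rot: [3.099, 0.015, 1.687]
force: [0.9, 0.3, 0.7]
width: -0.1
scene
64 [532.    54.51  79.97] ((533.3369140625, 54.00800704956055), 13.363686561584473)
73 [522.43 130.97  80.09] ((524.9160766601562, 129.53025817871094), 14.25333309173584)
88 [512.25 208.71  80.11] ((514.6019897460938, 207.42233276367188), 14.503430366516113)
[559.87  33.12 107.61] [3.1  0.01 1.69] [ 0.04 -1.04  0.08]
side
61 [536.08  57.6   80.48] ((537.5411376953125, 56.50845718383789), 13.499113082885742)
84 [525.65 134.71  80.67] ((526.0381469726562, 133.60244750976562), 13.686150550842285)
108 [515.83 211.35  80.62] ((516.1410522460938, 209.62477111816406), 13.690020561218262)
[560.16  33.79 108.37] [3.1  0.01 1.69] [-0.07  0.76  0.79]
wrist
2843 [525.18 127.99  79.34] ((525.039306640625, 128.6864013671875), 13.385564804077148)
2085 [534.85  52.32  79.27] ((534.7221069335938, 51.73463439941406), 13.531303405761719)
[560.35  34.38 108.9 ] [3.1  0.01 1.69] [-0.4  -0.55 -1.03]
```

```bash
cat >> h.py <<'E'
from scipy.spatial.transform import Rotation as Ro
def go(x,y,z,yaw):
    s=ctrl.read_state();R=Ro.from_euler("xyz",s["tool_rot"]);T=Ro.from_euler("xyz",[np.pi,0,yaw])
    d=R.inv().apply(np.array([x,y,z])-s["eef_pos"])/30;w=(R.inv()*T).as_rotvec(degrees=True)/6
    print("need",np.round(d,2),np.round(w,2),"| pos",np.round(s["eef_pos"],1),np.round(s["tool_rot"],3),"F",np.round(s["force"],1))
E
python3 -c "
from h import *
go(535,53.5,95,1.71)"
```

```text
need [ 0.74 -0.78  0.42] [ 0.43  0.14 -0.2 ] | pos [560.3  34.4 108.9] [3.097 0.014 1.688] F [-0.4 -0.5 -1. ]
```

```bash
python3 -m crank '[[[0.18,-0.2,0,0.11,0.04,-0.05],[0.18,-0.2,0.1,0.11,0.04,-0.05],[0.18,-0.2,0.1,0.11,0.04,-0.05],[0.18,-0.2,0.1,0.11,0.04,-0.05],[0,0,0,0,0,0]]]'
python3 -c "
from h import *
go(535,53.5,82,1.71)"
```

```text
clock: 5.25
eef_pos: [534.3, 56.2, 103.9]
tool_rot: [3.138, -0.004, 1.713]
force: [0.1, -1.0, 0.1]
width: 0.1
need [-0.1   0.01  0.73] [ 0.04 -0.04  0.03] | pos [534.3  56.2 103.9] [ 3.138 -0.004  1.713] F [ 0.1 -1.   0.1]
```

```bash
python3 -m crank '[[[-0.03,0,0.15,0,0,0],[-0.03,0,0.15,0,0,0],[-0.03,0,0.15,0,0,0],[0,0,0.1,0,0,0],[0,0,0.07,0,0,0],[0,0,0,0,0,0]]]'
python3 -c "
from h import *
go(535,53.5,80,1.71)"
```

```text
clock: 5.75
eef_pos: [534.5, 53.6, 83.0]
tool_rot: [3.138, -0.004, 1.714]
force: [0.6, 0.4, 0.7]
width: -0.1
need [-0.01  0.01  0.1 ] [ 0.03 -0.04  0.04] | pos [534.5  53.6  83. ] [ 3.138 -0.004  1.714] F [0.6 0.4 0.7]
```

```bash
for i in 1; do python3 -m crank '[[[0,0,0.04,0,0,0],[0,0,0.04,0,0,0],[0,0,0,0,0,0]]]'; python3 -m crank '[[[0,0,0.03,0,0,0],[0,0,0,0,0,0]]]'; done
```

```text
clock: 6.0
eef_pos: [534.7, 53.3, 80.0]
tool_rot: [3.139, -0.004, 1.713]
force: [0.2, 1.3, -0.0]
width: -0.5
clock: 6.17
eef_pos: [534.7, 53.4, 79.3]
tool_rot: [3.139, -0.004, 1.713]
force: [-1.3, -0.3, 0.9]
width: -0.3
```

```bash
python3 -m crank '[[[0,0,0.04,0,0,0],[0,0,0,0,0,0]]]' | grep -E "eef|force"; python3 -m crank '[[[0,0,0.03,0,0,0],[0,0,0,0,0,0]]]'| grep -E "eef|force"
```

```text
eef_pos: [534.7, 53.3, 78.3]
force: [-0.3, 0.4, 1.1]
eef_pos: [534.7, 53.4, 77.6]
force: [-1.2, -1.2, 1.8]
```

```bash
python3 -m crank '[[[0,0,0.06,0,0,0],[0,0,0,0,0,0]]]' | grep -E "eef|force"; python3 -m crank '[[[0,0,0.04,0,0,0],[0,0,0,0,0,0]]]'| grep -E "eef|force"
```

```text
eef_pos: [534.8, 53.4, 75.9]
force: [-1.1, 0.6, 2.4]
eef_pos: [534.7, 53.4, 74.6]
force: [-0.9, 0.8, 2.4]
```

```bash
python3 -m crank '[[[0,0,0.06,0,0,0],[0,0,0.03,0,0,0],[0,0,0,0,0,0]]]' | grep -E "eef|force"
python3 - <<'E'
from h import *
p=ctrl.get_image("side");c=p["color"][150:250,270:350];q=ctrl.get_image("scene");d=q["color"][150:250,280:360]
cv2.imwrite("pics/p1.png",cv2.cvtColor(cv2.resize(np.hstack([c,d]),None,fx=5,fy=5,interpolation=cv2.INTER_CUBIC),cv2.COLOR_RGB2BGR))
go(535,53.5,71.5,1.71)
E
```

```text
eef_pos: [534.7, 53.4, 72.0]
force: [-1.2, 0.4, 4.2]
need [0.   0.01 0.02] [ 0.03 -0.03  0.03] | pos [534.7  53.4  72. ] [ 3.138e+00 -3.000e-03  1.713e+00] F [-0.6  0.4  3.4]
```

View pics/p1.png

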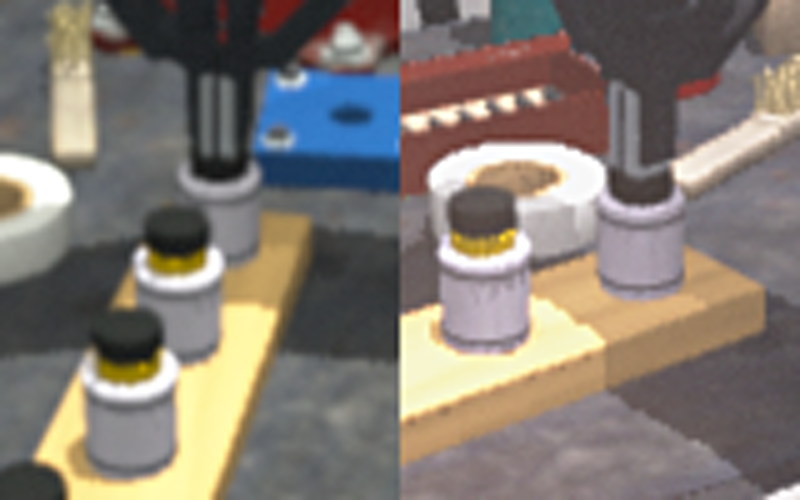

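The picture shows the pressed end buffer (left panel, about (220,180)) with its yellow gone. It pushes back with about 4 N, so it is tired. The middle one is next.

```bash
python3 -m crank '[[[0,0,-0.4,0,0,0],[0,0,-0.4,0,0,0],[0.5,-0.02,-0.1,0,0,0],[0.7,-0.02,0,0,0,0],[0.7,-0.02,0,0,0,0],[0.5,0,0,0,0,0],[0,0,0,0,0,0]]]'
python3 -c "
from h import *
go(525.3,130.5,84,1.71)"
```

```text
clock: 7.77
eef_pos: [524.4, 125.0, 98.9]
tool_rot: [3.135, -0.004, 1.708]
force: [0.9, 0.7, -0.2]
width: 0.2
need [0.18 0.05 0.5 ] [ 0.06 -0.04 -0.02] | pos [524.4 125.   98.9] [ 3.135 -0.004  1.708] F [ 0.9  0.7 -0.2]
```

```bash
python3 -m crank '[[[0.08,0.02,0.1,0,0,0],[0.08,0.02,0.1,0,0,0],[0,0,0.1,0,0,0],[0,0,0.1,0,0,0],[0,0,0.05,0,0,0],[0,0,0,0,0,0]]]' | grep -E "eef|force"; python3 -m crank '[[[0,0,0.04,0,0,0],[0,0,0,0,0,0]]]'| grep -E "eef|force"
```

```text
eef_pos: [525.6, 125.7, 82.6]
force: [-0.5, 0.7, -0.1]
eef_pos: [525.6, 124.4, 80.9]
force: [-0.8, 0.3, -0.5]
```

```bash
python3 -m crank '[[[0.1,0,-0.03,0.03,-0.03,0],[0.1,0,0,0,0,0],[0,0,0,0,0,0]]]' | grep -E "eef|force"; python3 -c "
from h import *
go(525.3,130.5,79,1.71)"
```

```text
eef_pos: [524.9, 130.2, 82.0]
force: [-0.3, -0.0, 0.4]
need [0.01 0.01 0.1 ] [ 0.    0.03 -0.08] | pos [524.9 130.2  82. ] [3.141e+00 3.000e-03 1.701e+00] F [-0.3 -0.   0.4]
```

```bash
python3 -m crank '[[[0,0,0.06,0,0,0],[0,0,0,0,0,0]]]' | grep -E "eef|force"; python3 -m crank '[[[0,0,0.035,0,0,0],[0,0,0,0,0,0]]]'| grep -E "eef|force"
```

```text
eef_pos: [525.1, 131.0, 80.4]
force: [-0.2, -0.2, 1.1]
eef_pos: [525.3, 131.1, 79.7]
force: [-0.7, -0.8, 3.9]
```

```bash
python3 -m crank '[[[0,0,0.03,0,0,0],[0,0,0,0,0,0]]]'| grep -E "eef|force"
```

```text
eef_pos: [525.4, 131.1, 79.5]
force: [-2.0, -0.1, 4.7]
```

```bash
python3 -m crank '[[[0,0,0.04,0,0,0],[0,0,0,0,0,0]]]'| grep -E "eef|force"
```

```text
eef_pos: [525.4, 131.1, 79.3]
force: [-0.6, 0.3, 6.0]
```

```bash
python3 -m crank '[[[0,0,0.07,0,0,0],[0,0,0,0,0,0]]]'| grep -E "eef|force"
```

```text
eef_pos: [525.4, 131.2, 78.8]
force: [-3.1, -0.6, 8.5]
```

```bash
python3 -m crank '[[[0,0,0.09,0,0,0],[0,0,0,0,0,0]]]'| grep -E "eef|force"
```

```text
eef_pos: [525.5, 131.2, 78.4]
force: [-2.8, -0.4, 11.8]
```

It gives 11.8 N at under 2 mm, so the middle one has hardened. The third should be the sound one.

```bash
python3 -m crank '[[[0,0,-0.4,0,0,0],[0,0,-0.3,0,0,0],[0.5,0,0,0,0,0],[0.7,0,0,0,0,0],[0.7,0,0,0,0,0],[0.5,0,0,0,0,0],[0,0,0,0,0,0],[0,0,0,0,0,0]]]'
python3 -c "
from h import *
go(515,208,84,1.71)"
```

```text
clock: 10.35
eef_pos: [516.9, 203.0, 101.0]
tool_rot: [3.135, 0.006, 1.697]
force: [0.0, -0.5, 0.0]
width: 0.2
need [ 0.18 -0.05  0.57] [ 0.06  0.06 -0.12] | pos [516.9 203.  101. ] [3.135 0.006 1.697] F [ 0.  -0.5  0. ]
```

```bash
python3 -m crank '[[[0.09,-0.02,0.1,0.05,0.05,-0.1],[0.09,-0.02,0.1,0,0,0],[0,0,0.1,0,0,0],[0,0,0.1,0,0,0],[0,0,0.1,0,0,0],[0,0,0,0,0,0]]]' | grep -E "eef|force";python3 -c "
from h import *
go(515,208,80,1.71)"
```

```text
eef_pos: [515.4, 202.5, 83.6]
force: [0.1, -0.8, -0.8]
need [0.18 0.01 0.12] [-0.01  0.03 -0.07] | pos [515.4 202.5  83.6] [-3.14   0.004  1.703] F [ 0.1 -0.8 -0.8]
```

```bash
python3 -m crank '[[[0.1,0,0,0,0,0],[0.1,0,0.03,0,0,0],[0,0,0,0,0,0]]]' | grep -E "eef|force";python3 -m crank '[[[0,0,0.06,0,0,0],[0,0,0.04,0,0,0],[0,0,0,0,0,0]]]' | grep -E "eef|force"
```

```text
eef_pos: [514.6, 207.9, 82.2]
force: [0.4, 0.3, 0.8]
eef_pos: [514.8, 208.5, 79.4]
force: [0.4, -0.9, 2.1]
```

```bash
python3 -m crank '[[[0,0,0.06,0,0,0],[0,0,0.04,0,0,0],[0,0,0,0,0,0]]]' | grep -E "eef|force";python3 -m crank '[[[0,0,0.05,0,0,0],[0,0,0.04,0,0,0],[0,0,0,0,0,0]]]' | grep -E "eef|force"
```

```text
eef_pos: [514.9, 208.5, 77.0]
force: [-0.2, -0.7, 3.9]
eef_pos: [514.9, 208.5, 75.3]
force: [-0.8, -1.1, 5.5]
```

```bash
python3 -m crank '[[[0,0,0.06,0,0,0],[0,0,0.04,0,0,0],[0,0,0,0,0,0]]]' | grep -E "eef|force";python3 -m crank '[[[0,0,0.06,0,0,0],[0,0,0,0,0,0]]]' | grep -E "eef|force"
```

```text
eef_pos: [514.9, 208.5, 73.9]
force: [-2.3, -0.6, 8.1]
eef_pos: [514.9, 208.5, 73.4]
force: [-1.4, -1.4, 8.0]
```

```bash
python3 -m crank '[[[0,0,0.09,0,0,0],[0,0,0.05,0,0,0],[0,0,0,0,0,0]]]' | grep -E "eef|force"
```

```text
eef_pos: [514.9, 208.5, 71.7]
force: [-3.2, -1.2, 10.4]
```

```bash
python3 -m crank '[[[0,0,0.03,0,0,0],[0,0,0,0,0,0]]]' | grep -E "eef|force"
python3 - <<'E'
from h import *
p=ctrl.get_image("side");c=p["color"][170:270,250:330];q=ctrl.get_image("scene");d=q["color"][160:260,220:300]
cv2.imwrite("pics/p3.png",cv2.cvtColor(cv2.resize(np.hstack([c,d]),None,fx=5,fy=5,interpolation=cv2.INTER_CUBIC),cv2.COLOR_RGB2BGR))
E
```

```text
eef_pos: [514.9, 208.5, 72.6]
force: [-2.3, -1.8, 9.1]
```

View pics/p3.png

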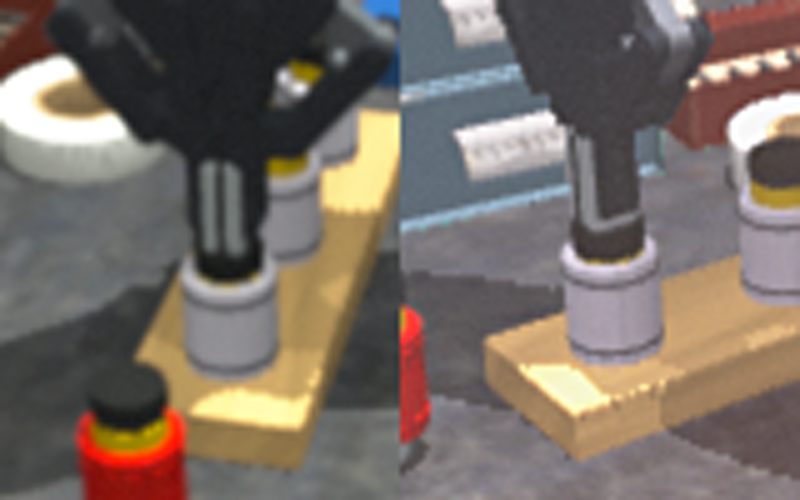

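A thin sliver of yellow still shows at (230,277) and (620,262), so I press slightly further.

```bash
python3 -m crank '[[[0,0,0.1,0,0,0],[0,0,0.06,0,0,0]]]' | grep -E "eef|force"; python3 -m crank '[[[0,0,0.06,0,0,0]]]' | grep -E "eef|force"
python3 - <<'E'
from h import *
p=ctrl.get_image("side");c=p["color"][195:245,270:320];q=ctrl.get_image("scene");d=q["color"][190:240,240:290]
cv2.imwrite("pics/p4.png",cv2.cvtColor(cv2.resize(np.hstack([c,d]),None,fx=8,fy=8,interpolation=cv2.INTER_CUBIC),cv2.COLOR_RGB2BGR))
go(515,208,71,1.71)
for n,i in(("side",c),("scene",d)):
    h=cv2.cvtColor(i,cv2.COLOR_RGB2HSV);print(n,((h[15:35,10:40,0]>18)&(h[15:35,10:40,0]<32)&(h[15:35,10:40,1]>140)).sum())
E
```

```text
eef_pos: [515.0, 208.5, 69.9]
force: [-3.8, -0.8, 13.6]
eef_pos: [514.9, 208.6, 69.2]
force: [-2.6, -0.5, 13.8]
need [-0.02  0.   -0.06] [ 0.05  0.07 -0.08] | pos [514.9 208.5  69.2] [3.137 0.007 1.702] F [-3.2 -1.2 13.5]
side 0
scene 0
```

View pics/p4.png

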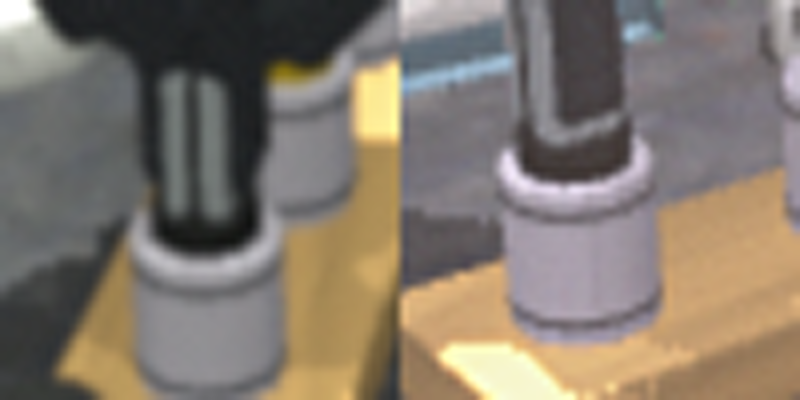

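The yellow is gone in both views, at 13.6 N and about 10 mm. That is the deep end of the band, so I release now, open the gripper above the buffer and line up for the grasp.

```bash
python3 -m crank '[[[0,0,-0.5,0,0,0],[0,0,-0.5,0,0,0],[0,0,-0.3,0,0,0],[0,0,0,0,0,0]]]' | grep -E "eef|force"; python3 -m crank '[[[0,0,0,0,0,0],[0,0,0,0,0,0],[0,0,0,0,0,0],[0,0,0,0,0,0]]]' -0.4
python3 - <<'E'
from h import *
np.set_printoptions(precision=1,suppress=True)
for n in("wrist","scene","side"):
    p=ctrl.get_image(n)
    for o in tops(p,80,2.5): print(n,o[1],o[2],o[3])
go(515,208,60,1.70)
E
```

```text
eef_pos: [515.8, 209.7, 110.0]
force: [-0.2, 1.0, -0.5]
clock: 13.8
eef_pos: [515.1, 209.1, 108.2]
tool_rot: [3.136, 0.007, 1.702]
force: [0.4, -0.5, -0.4]
width: 48.2
wrist 589 [513.5 214.7  79.1] ((514.172119140625, 210.77584838867188), 12.225043296813965)
scene 63 [531.7  54.5  80.2] ((533.6199951171875, 53.83854293823242), 13.23827838897705)
scene 76 [522.3 131.3  80. ] ((523.3575439453125, 131.09854125976562), 15.181012153625488)
scene 86 [512.5 208.5  80.1] ((514.049072265625, 207.5482940673828), 14.050712585449219)
side 71 [527.1 135.   80.6] ((525.8145141601562, 132.6018829345703), 13.770310401916504)
side 105 [515.8 211.6  80.7] ((516.0272827148438, 210.24404907226562), 13.86387825012207)
need [-0.  -0.   1.6] [0.1 0.1 0. ] | pos [515.2 209.1 108.4] [3.1 0.  1.7] F [ 0.3 -0.1 -0. ]
```

```bash
python3 -m crank '[[[0,0,0.1,0.05,0.05,0],[0.02,0,0.15,0,0,0],[0.02,0,0.15,0,0,0],[0.02,0,0.15,0,0,0],[0.02,0,0.15,0,0,0],[0,0,0,0,0,0]]]'; python3 -c "
from h import *
go(514.8,208.8,25,1.70)"
```

```text
clock: 14.45
eef_pos: [514.5, 211.5, 84.2]
tool_rot: [-3.14, 0.001, 1.701]
force: [0.5, 0.4, 1.1]
width: 60.0
need [-0.09  0.    1.97] [-0.01  0.01  0.01] | pos [514.5 211.5  84.2] [-3.140e+00  1.000e-03  1.701e+00] F [0.5 0.4 1.1]
```

```bash
python3 -m crank '[[[-0.02,0,0.2,0,0,0],[-0.02,0,0.2,0,0,0],[-0.02,0,0.2,0,0,0],[-0.02,0,0.2,0,0,0],[0,0,0.2,0,0,0],[0,0,0,0,0,0]]]'; python3 -c "
from h import *
go(514.8,208.8,25,1.70)"
```

```text
clock: 14.95
eef_pos: [514.4, 208.8, 50.5]
tool_rot: [-3.14, 0.001, 1.702]
force: [-1.0, -0.3, -1.2]
width: 59.6
need [0.   0.01 0.85] [-0.02  0.01  0.02] | pos [514.4 208.8  50.5] [-3.140e+00  1.000e-03  1.702e+00] F [-1.  -0.3 -1.2]
```

```bash
python3 -m crank '[[[0,0,0.2,0,0,0],[0,0,0.2,0,0,0],[0,0,0.2,0,0,0],[0,0,0.15,0,0,0],[0,0,0.05,0,0,0],[0,0,0,0,0,0]]]'; python3 -c "
from h import *
go(514.8,208.8,25,1.70)"
```

```text
clock: 15.45
eef_pos: [514.4, 208.8, 23.5]
tool_rot: [-3.139, 0.001, 1.702]
force: [-0.5, -0.5, -0.7]
width: 60.1
need [-0.    0.01 -0.05] [-0.02  0.01  0.02] | pos [514.4 208.8  23.5] [-3.139e+00  1.000e-03  1.702e+00] F [-0.5 -0.5 -0.7]
```

```bash
python3 -m crank '[[[0,0,-0.1,0,0,0],[0,0,0,0,0,0],[0,0,0,0,0,0],[0,0,0,0,0,0],[0,0,0,0,0,0],[0,0,0,0,0,0],[0,0,0,0,0,0],[0,0,0,0,0,0]]]' 1
python3 -m crank '[[[0,0,-0.1,0,0,0],[0,0,-0.3,0,0,0],[0,0,-0.3,0,0,0],[0,0,-0.3,0,0,0],[0,0,-0.3,0,0,0],[0,0,0,0,0,0]]]'; python3 -c "
from h import *
go(518,-95,90,1.80)"
```

```text
clock: 16.12
eef_pos: [514.9, 209.0, 27.5]
tool_rot: [-3.141, 0.001, 1.702]
force: [-0.2, -0.9, -1.8]
width: 33.8
clock: 16.62
eef_pos: [514.9, 209.1, 70.7]
tool_rot: [-3.141, 0.001, 1.702]
force: [0.7, 0.3, -0.9]
width: 33.2
need [-10.06  -1.22  -0.63] [-0.01  0.01 -0.94] | pos [514.9 209.1  70.7] [-3.141e+00  1.000e-03  1.702e+00] F [ 0.7  0.3 -0.9]
```

```bash
python3 - <<'E'
from h import *
p=ctrl.get_image("side");c=p["color"][130:260,250:350];q=ctrl.get_image("scene");d=q["color"][130:260,220:320]
cv2.imwrite("pics/g.png",cv2.cvtColor(cv2.resize(np.hstack([c,d]),None,fx=4,fy=4,interpolation=cv2.INTER_CUBIC),cv2.COLOR_RGB2BGR))
E
```

```text
(no output)
```

View pics/g.png

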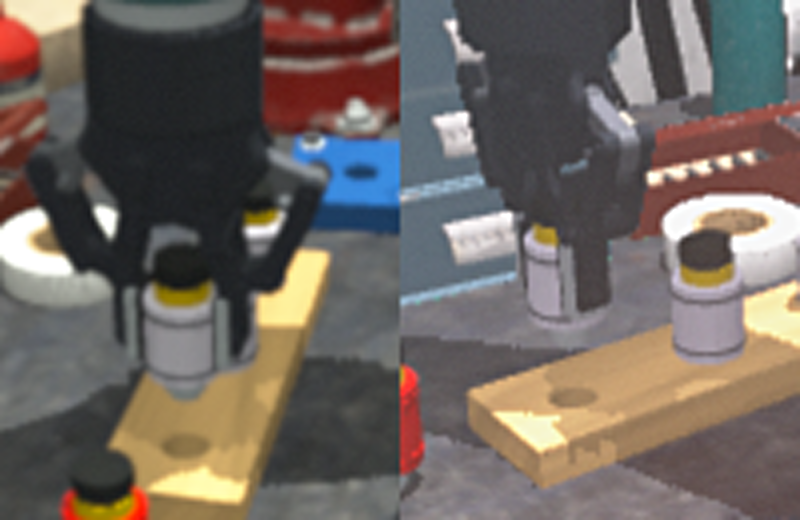

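The buffer is gripped by its sleeve and upright (left (180,330)). Its rack hole is empty at (185,445), and the middle buffer is still seated. I move it over the plate.

```bash
python3 -m crank '[[[0,0,-0.7,0,0,0],[0,0,-0.7,0,0,0],[-0.4,-0.05,-0.5,0,0,0],[-0.8,-0.1,0,0,0,-0.1],[-0.9,-0.12,0,0,0,-0.1],[-0.9,-0.12,0,0,0,-0.1],[-0.9,-0.12,0,0,0,-0.1],[-0.9,-0.12,0,0,0,-0.1],[-0.9,-0.12,0,0,0,-0.1],[-0.9,-0.12,0,0,0,-0.1],[-0.9,-0.12,0,0,0,-0.1],[-0.6,-0.1,0,0,0,-0.1]]]'; python3 -c "
from h import *
go(518,-95,90,1.80)"
```

```text
clock: 17.72
eef_pos: [520.7, -39.5, 125.4]
tool_rot: [-3.132, -0.003, 1.815]
force: [-0.7, -0.1, -2.1]
width: 33.6
need [-1.78 -0.52  1.18] [-0.09 -0.03  0.14] | pos [520.7 -39.5 125.4] [-3.132e+00 -3.000e-03  1.815e+00] F [-0.7 -0.1 -2.1]
```

```bash
python3 - <<'E'
from h import *
np.set_printoptions(precision=1,suppress=True)
im=[]
for n in("scene","side","wrist"):
    p=ctrl.get_image(n);K=p["camera_matrix"]
    # rectify to plane z=20 via ray lookup, 0.5 mm/pixel
    def plane(cx,cy,w=60):
        g=np.arange(-w,w,.5);X,Y=np.meshgrid(cx+g,cy+g);C=np.stack([X,Y,0*X+20],-1)@p["R"].T+p["t"]
        s=C[...,:2]/C[...,2:];r=(s**2).sum(-1,keepdims=True);s=s*(1+p["k1"]*r)
        return cv2.remap(p["color"],(s[...,0]*K[0,0]+K[0,2]).astype(np.float32),(s[...,1]*K[1,1]+K[1,2]).astype(np.float32),cv2.INTER_CUBIC)
    a,b=plane(518,-95),plane(515,208);im.append(np.vstack([a,b]))
    print(n,[o[2:] for o in tops(p,80,2.5)])
cv2.imwrite("pics/h.png",cv2.cvtColor(np.hstack(im),cv2.COLOR_RGB2BGR))
E
```

```text
scene [(array([531.6,  54.2,  80. ]), ((532.626220703125, 54.037086486816406), 13.093384742736816)), (array([522.2, 131.3,  80.1]), ((524.8067016601562, 130.42929077148438), 14.058751106262207))]
side [(array([536. ,  58.3,  80.5]), ((537.1611938476562, 56.737815856933594), 14.0989351272583)), (array([525.8, 134.2,  80.7]), ((527.16748046875, 133.0885467529297), 13.728127479553223))]
wrist [(array([534.7,  51.4,  79.3]), ((534.8761596679688, 51.48976516723633), 13.6057710647583))]
```

View pics/h.png

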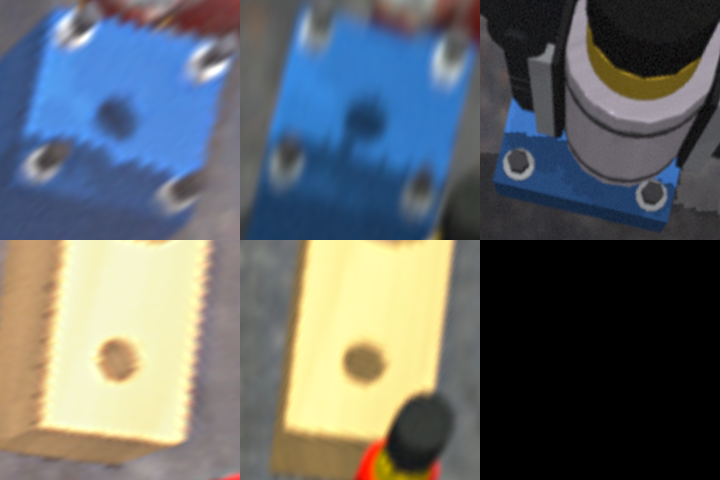

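```bash
python3 - <<'E'
import cv2,numpy as np
g=cv2.cvtColor(cv2.imread("pics/h.png"),cv2.COLOR_BGR2GRAY)
for c0,r0,n in((0,0,"scene plate"),(240,0,"side plate"),(0,240,"scene rack"),(240,240,"side rack")):
    t=g[r0+85:r0+150,c0+85:c0+155];
    for f in(.7,.8):
        m=(t<f*np.percentile(t,70)).astype(np.uint8);k,l,s,c=cv2.connectedComponentsWithStats(m)
        i=l[32:38,30:38];i=np.bincount(i[i>0]).argmax();x,y,w,h,a=s[i]
        print(n,f,"centroid",np.round((c[i]+85-120)/2,1),"boxc",(x+w/2-35)/2,(y+h/2-35)/2,"size",w/2,h/2)
E
python3 -m crank '[[[-0.6,-0.1,0.3,-0.05,-0.02,0],[-0.6,-0.15,0.3,-0.04,0,0],[-0.4,-0.15,0.2,0,0,0],[-0.1,-0.05,0.1,0,0,0],[0,0,0,0,0,0]]]';python3 -c "
from h import *
go(518.2,-94.5,60,1.79)"
```

```text
scene plate 0.7 centroid [-2.3 -1. ] boxc -2.5 -0.5 size 17.0 19.0
scene plate 0.8 centroid [-2.  -0.9] boxc -2.0 -0.5 size 20.0 22.0
side plate 0.7 centroid [1.  2.2] boxc 1.0 3.25 size 22.0 23.5
side plate 0.8 centroid [0.7 2.3] boxc -2.25 2.25 size 30.5 25.5
scene rack 0.7 centroid [-1.6  0.1] boxc -1.0 0.25 size 16.0 19.5
scene rack 0.8 centroid [-1.4  0. ] boxc -0.75 0.5 size 18.5 21.0
side rack 0.7 centroid [1.7 1.6] boxc 2.0 2.0 size 20.0 19.0
side rack 0.8 centroid [1.9 1.5] boxc 2.5 2.0 size 22.0 21.0
clock: 18.28
eef_pos: [520.1, -85.3, 96.9]
tool_rot: [3.139, -0.007, 1.821]
force: [-0.7, -0.3, -1.1]
width: 33.8
need [-0.29 -0.14  1.23] [ 0.02 -0.07  0.29] | pos [520.1 -85.3  96.9] [ 3.139 -0.007  1.821] F [-0.7 -0.3 -1.1]
```

```bash
python3 -m crank '[[[-0.14,-0.08,0.2,0,-0.07,0.1],[-0.14,-0.08,0.3,0,0,0.1],[0,0,0.3,0,0,0],[0,0,0.2,0,0,0],[0,0,0,0,0,0],[0,0,0,0,0,0]]]';python3 -c "
from h import *
go(517.2,-94.2,45,1.80)"
```

```text
clock: 18.78
eef_pos: [517.9, -89.8, 64.0]
tool_rot: [3.138, -0.002, 1.804]
force: [0.0, 0.1, -1.1]
width: 33.6
need [-0.14 -0.06  0.63] [ 0.03 -0.02  0.04] | pos [517.9 -89.8  64. ] [ 3.138e+00 -2.000e-03  1.804e+00] F [ 0.   0.1 -1.1]
```

```bash
python3 -m crank '[[[-0.07,-0.03,0.15,0.03,-0.02,0],[-0.07,-0.03,0.15,0,0,0],[0,0,0.15,0,0,0],[0,0,0.1,0,0,0],[0,0,0,0,0,0],[0,0,0,0,0,0]]]';python3 -c "
from h import *
go(517.2,-94.2,45,1.80)
p=ctrl.get_image('side');c=p['color'][120:220,290:390];q=ctrl.get_image('scene');d=q['color'][130:230,340:440]
cv2.imwrite('pics/i.png',cv2.cvtColor(cv2.resize(np.hstack([c,d]),None,fx=4,fy=4,interpolation=cv2.INTER_CUBIC),cv2.COLOR_RGB2BGR))"
```

```text
clock: 19.28
eef_pos: [517.9, -94.0, 46.0]
tool_rot: [3.14, 0.0, 1.805]
force: [-0.9, 0.9, -1.6]
width: 33.5
need [-0.   -0.02  0.03] [0.01 0.   0.04] | pos [517.9 -94.   46. ] [3.14  0.    1.805] F [-0.9  0.9 -1.6]
```

View pics/i.png

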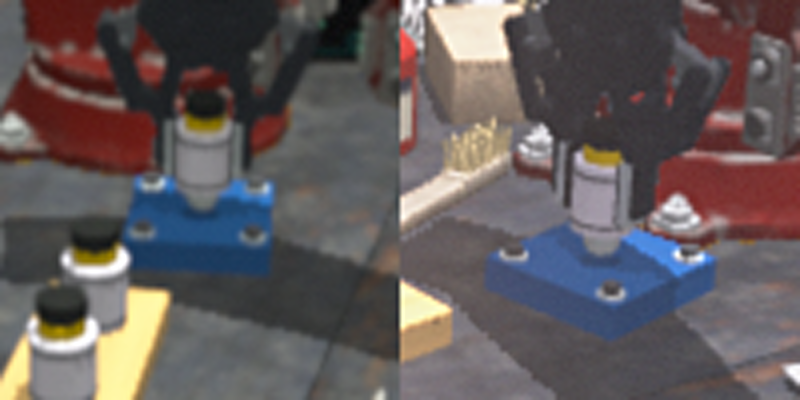

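The spigot is just above the middle of the plate (left (203,205), right (602,245)), and the other two buffers are seated in the rack. I lower gently while watching the force.

```bash
python3 -m crank '[[[0,-0.02,0.08,0,0,0],[0,0,0.08,0,0,0],[0,0,0.06,0,0,0],[0,0,0,0,0,0]]]';python3 -c "
from h import *
go(517.2,-94.2,27.5,1.80)"
```

```text
clock: 19.72
eef_pos: [517.8, -94.3, 39.7]
tool_rot: [3.139, 0.001, 1.805]
force: [-0.5, 0.0, -2.2]
width: 33.0
need [ 0.01 -0.02  0.41] [0.03 0.01 0.04] | pos [517.8 -94.3  39.7] [3.139e+00 1.000e-03 1.805e+00] F [-0.5  0.  -2.2]
```

It has entered the hole with no contact force.

```bash
python3 -m crank '[[[0,0,0.08,0,0,0],[0,0,0.08,0,0,0],[0,0,0.06,0,0,0],[0,0,0,0,0,0]]]';python3 -c "
from h import *
go(517.2,-94.2,27.5,1.80)"
```

```text
clock: 20.05
eef_pos: [518.5, -94.8, 32.6]
tool_rot: [3.138, 0.002, 1.804]
force: [0.0, 0.3, -0.7]
width: 33.4
need [ 0.03 -0.04  0.17] [0.04 0.02 0.04] | pos [518.5 -94.8  32.6] [3.138e+00 2.000e-03 1.804e+00] F [ 0.   0.3 -0.7]
```

```bash
python3 -m crank '[[[0,0,0.08,0,0,0],[0,0,0.06,0,0,0],[0,0,0,0,0,0]]]';python3 -m crank '[[[0,0,0.06,0,0,0],[0,0,0.03,0,0,0],[0,0,0,0,0,0]]]'
```

```text
clock: 20.3
eef_pos: [518.5, -94.8, 27.8]
tool_rot: [3.138, 0.002, 1.804]
force: [1.5, -1.1, -0.8]
width: 33.5
clock: 20.55
eef_pos: [518.7, -94.7, 27.2]
tool_rot: [3.137, 0.003, 1.804]
force: [-0.8, -0.1, -0.6]
width: 33.3
```

```bash
python3 -m crank '[[[0,0,0.08,0,0,0],[0,0,0.05,0,0,0],[0,0,0,0,0,0]]]'
```

```text
clock: 20.8
eef_pos: [519.1, -94.6, 27.4]
tool_rot: [3.136, 0.006, 1.805]
force: [0.3, -0.4, -1.1]
width: 33.3
```

The TCP stops at 27.3 mm, the same height as at the rack grasp (27.5), so it is seated. I release and rise.

```bash
python3 -m crank '[[[0,0,0,0,0,0],[0,0,0,0,0,0],[0,0,0,0,0,0],[0,0,0,0,0,0],[0,0,0,0,0,0],[0,0,0,0,0,0]]]' -0.4
python3 -c "
from h import *
go(518,-94.2,125,1.80)"
```

```text
clock: 21.3
eef_pos: [519.4, -94.2, 26.6]
tool_rot: [3.136, 0.005, 1.805]
force: [-0.9, -0.4, 0.1]
width: 59.7
need [-0.01 -0.03 -3.28] [0.06 0.05 0.05] | pos [519.4 -94.2  26.6] [3.136 0.005 1.805] F [-0.9 -0.4  0.1]
```

```bash
python3 -m crank '[[[0,0,-0.15,0.05,0.05,0],[0,0,-0.3,0,0,0],[0,0,-0.4,0,0,0],[0,0,-0.5,0,0,0],[0,0,-0.6,0,0,0],[0,0,-0.7,0,0,0],[0,0,-0.8,0,0,0],[0,0,-0.8,0,0,0],[0,0,-0.5,0,0,0],[0,0,0,0,0,0],[0,0,0,0,0,0]]]'
python3 - <<'E'
from h import *
np.set_printoptions(precision=1,suppress=True)
im=[]
for n,(r,c) in(("side",(140,280)),("scene",(140,300))):
    p=ctrl.get_image(n);im.append(p["color"][r:r+100,c:c+130])
    P=pts(p);m=(p["depth"]>0)&(abs(P[...,2]-80)<4)&(abs(P[...,0]-518)<30)&(abs(P[...,1]+95)<30)
    print(n,"top",m.sum(),np.median(P[m],0),P[m][:,2].max(),[o[2] for o in tops(p,80,2.5)])
cv2.imwrite("pics/j.png",cv2.cvtColor(cv2.resize(np.vstack(im),None,fx=3,fy=3,interpolation=cv2.INTER_CUBIC),cv2.COLOR_RGB2BGR))
E
```

```text
clock: 22.22
eef_pos: [518.7, -94.2, 181.1]
tool_rot: [-3.141, -0.001, 1.805]
force: [-0.1, -0.3, 0.7]
width: 59.8
side top 56 [519.9 -88.9  80.6] 82.77884652749132 [array([536.1,  57.6,  80.6]), array([526. , 134.2,  80.7])]
scene top 65 [514.3 -93.6  80.1] 81.76805231067742 [array([532.1,  54.3,  80.1]), array([522.3, 131.4,  80.2])]
```

View pics/j.png

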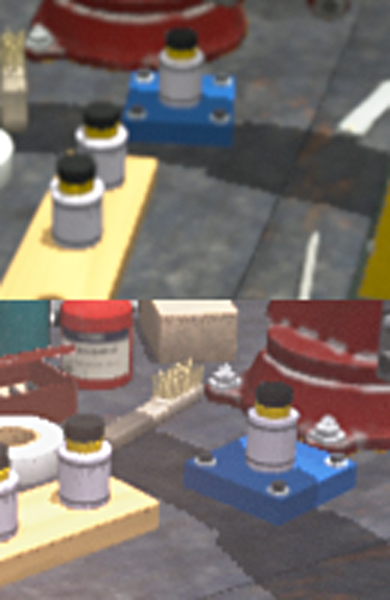

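The buffer stands upright, its sleeve on the plate (top panel (180,80), bottom (272,440)). Its top is at z of about 80 mm, matching the buffers seated in the rack. The other two are still in the rack and the gripper is clear.

```bash
python3 -c "
from cell import ctrl
print(ctrl.finish_job())"
```

```text
the job is handed in; nothing more can be done
None
```

The sound buffer is seated upright in the blue plate, the other two are still in the rack, and I handed the job in at about 22 s.

| Buffer (position in rack) | Resistance felt | Verdict |
|---|---|---|
| Plate end (y ≈ 53) | about 4 N at 8 mm | tired |
| Middle (y ≈ 131) | 11.8 N at under 2 mm, stopped there | hardened |
| Far end (y ≈ 208) | 10.4 N at about 8 mm | sound |

- **Seating:** I gripped the sound buffer by its sleeve. It went into the hole with no noticeable force, and the fingers stopped at the same height as at the rack grasp. Afterwards its top measured 80 to 81 mm in both cameras, the same as the two in the rack, and the gripper was clear.
- **Deeper press than asked:** a sliver of yellow was still showing at about 7.5 mm, so I pressed the sound one further. It reached roughly 10 to 10.5 mm at up to 13.8 N. That is past the intended 8 mm but, by the measured pose, inside the 11 mm and 20 N limits. Pose noise is about 0.5 mm, so the depth margin was small.
- **Readings that disagreed:** the gripper showed 33.5 mm on the 36 mm sleeve, though the pictures showed a good grip. The force reading showed no clear rise at the bottom of the hole, so I judged the seating by height and by the picture.

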